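# Spring a circuit board into the board vice

### The arm

A 6-joint arm with a two-finger parallel gripper is mounted at the origin on the work surface. World frame = base frame: x ahead of the robot, y to its left, z up, the work surface at z = 0. Lengths are in m, angles in rad, forces in N, time in s.
With the tool pointing down it reaches from about 0.35 to 0.975 m from the base axis. Payload 4.9 kg.
Tool frame: the origin (TCP) lies on the mounting face of the last link; the fingertips stand 173 mm ahead of it and the grasp point (between the pads) lies 155 mm ahead of it; x points along the fingers, z is the direction in which the jaws open and shut, and the axes are right-handed (so a half turn about x gives the same grasp; the last joint's range is limited). The gripper opens to 85 mm and grips with 20 to 120 N. Pads are 22 mm wide; open, the fingers measure 114 mm over their backs; the gripper's body (76 mm by 85 mm) begins 54 mm behind the grasp point. The pads swing forward as they close: fully open they stand 13 mm farther back than shut.
Start: joints at [-1.399, 0.053, 1.613, -0, 1.476, -0.119], TCP at [0.179, -0.599, 0.405] pointing down, gripper open.
Joint ranges: [-3.01, 3.01], [-1.01, 2.22], [0.06, 2.58], [-1.02, 4.17], [0.09, 2.62], [-3.14, 3.14]. Speed limits (rad/s): [2.57, 2.57, 3.14, 3.14, 3.14, 3.14].

### API

Orientations are given as a rotation vector (axis times angle).
In Python, from station import get_obs, get_image, get_calibration, finish_job, look_for, masks_of, tip_of gives the robot as it stands.
- The arm moves only by the tool carry_out, never from a script. Its argument "increments" is a list of rows, each a list of 3 entries, a list of its own where there are three numbers: the turn, a rotation vector about the world's x, y, z in units of 0.1 rad (1.0 is 0.1 rad), then the shift along the world's x, y, z in units of 20 mm (1.0 is 20 mm), then the opening, from 0 (shut) to 1 (fully open). A call has 1 to 8 rows; each row shifts and turns the pose as measured when the row begins; what a row does not reach is not made up. A row lasts 1/10 s, in which the tool goes at most 50 mm and 8.59 degrees, less where a joint would pass 70% of its speed; a pose out of reach is approached as far as the arm can. A call with a number of a shift or a turn outside -1 to 1 is refused whole. A call with a gripper value outside its range is refused whole. The fingers move at their own pace and stop on an object; "squeeze" is the grip in N (left out, the last holds). Time passes only in rows, so rows that do not move let the fingers close. It gives the time, the measured TCP pose, the force and the opening at its end, in the units of the state.
- get_obs(): the state, without advancing time (a new reading comes with each control period).
- get_image(name): name is "scene" or "top" or "wrist"; returns (picture, depth): 384x512x3 uint8, blue, green, red; 384x512 float32, m along the optical axis (not along the pixel's ray), 0 where there is no reading.
- get_calibration(name): a dict with "fx", "fy", "cx", "cy" (pixels), "position" and "orientation" of the camera in the world. Camera axes: x right, y down, z forward; pixel columns grow to the right and rows downward; lengths in m; the calibration is good to about 2 mm. A picture is of the moment at which its call begins: read the wrist's pose just before it. get_calibration takes no time and is no camera call; for the wrist camera it gives the pose at the moment of the call.
- finish_job(): hands the job in, once; it reports no verdict.
Trained networks look in the newest picture that a camera, given by its name, has taken for a name from the list of things; names that differ only in an ending like _2 or _b are one class to them, and where a whole thing is asked for, a point or a joint stands for the part that bears it (a point fixed in the world has none). Each returns a list of dicts, best first, with "p" (0 to 1); they miss things now and then, are a little off and sometimes report something else, mostly with a low value. They report only what shows in the picture. A call takes as long as a camera call. They do not tell look-alikes from the thing itself.
- look_for(camera, query): "centre" ([column, row] in pixels, amid what is visible of it).
- masks_of(camera, query): "region" (384x512 bool, what is visible of it) and "centre" ([column, row] in pixels, amid what is visible of it).
- tip_of(camera, query): "centre" ([column, row] in pixels: a listed point, or the origin of a listed thing).
The state is a dict: "t": time; "q": joint angles; "dq": joint speeds; "effort": joint torques, N m; "tool_pos": TCP position; "tool_rot": TCP orientation; "contact_force": force on the tool from outside, world axes, zero at the start; "wrist_torque": the same for the moment, N m; "opening": finger opening in m.
Only numpy, scipy, OpenCV 4.12 (cv2) and the standard library are available. Lean on these libraries where they do the work, as an engineer would, in place of code of your own. Each camera call takes 0.05 s, during which the arm holds its last target.

### The job

Pick up the circuit board with the heat sink and clamp it level in the spring board vice: push one short edge into one sprung jaw with the opposite edge held high, lower that edge until it is level with the other jaw's groove, then ease the board back and let go so that the two springs centre it, heat sink up and squarely in the middle of the jaws' width. Be gentle: the board must never load a jaw with more than 20 N, at its end stop or on its lip; and leave the other things on the bench alone.

Things in the scene. Friction and masses are not known exactly. Their poses are not given: they have to be found in the camera images.
- board_sink (a point): Centre of the aluminium heat sink (40 mm along x, 30 along y, 42 tall, flat sides: the handle) fixed amid a loose green circuit board: 100 mm along x, 70 along y, 3 thick, flat on the bench, about 160 g. The board's mid-thickness is 22.5 mm below this point; its short edges (at x +-50 mm) go in the jaws, either way round. Other parts, 11 mm tall, lie 27-40 mm off along x; beside the sink is free.
- vice: Base of the spring board vice: aluminium bar 280 mm along x, 50 wide (feet 90), fixed on the bench; origin mid underside, z up. A steel beam on it carries two jaws facing each other, blue at the -x end, yellow at +x, 56 mm wide along y, centred on y = 0. Jaw tops (flat upper lips) are 67 mm above the bench, nothing on the vice is higher; between the jaws nothing is above 48 mm.
- vice_mid (a point): Point over the vice's origin at the grooves' mid-height, 60 mm above the bench; axes as the vice. Each jaw has a level V groove, 4 mm deep, 9 mm high at the mouth, 4 mm at the bottom. Jaws free, the groove bottoms are 87 to 91 mm apart and their middle lies up to 18 mm either way along x from this point (neither is measured: feel or see).
- jaw_a (a joint): How far the blue jaw (-x end) is pushed outwards, m: 0 free, 0.019 hard end stop. Its spring pushes back with 3.0 N at 0, rising 0.35 N per mm to 9.7 N at the stop. One jaw must be pushed back 13 to 17 mm, depending on the unmeasured gap, before the board's opposite edge clears the other jaw's lip.
- jaw_b (a joint): The same for the yellow jaw (+x end of the vice), pushed outwards towards +x. With the board clamped and let go both jaws settle equally, 4 to 7 mm back each.
- stand: Bystander: black slotted nylon stand, 100 x 130 mm, with three green boards upright in it, 97 mm tall; origin at the middle of its underside.
- fuse_holder: Bystander: squat orange plastic fuse holder, 40 x 28 mm (56 mm over its tags), 32 mm tall; origin at the middle of its underside.
- spare_sink: Bystander: loose dull aluminium finned heat sink, 50 x 45 mm, 30 mm tall; origin at the middle of its underside.
- lifter: Bystander: chrome tweezer-shaped component lifter, 125 mm long along x, 20 mm wide, 7 mm tall; origin near its middle, on its underside.
Mind the look-alikes: they are no part of the job. Leave any blue, red or white look-alike of the part that bears board_sink alone.

How it is judged:
By the outcome, as a careful person would: the job done as asked, in the order asked, and still so for the second after the job is handed in, with the robot touching nothing.
It also fails if it takes over 58 s, if anything falls off the work surface, if the arm or the gripper's body presses on something with over 40 N, if the wrist force passes 120 N, or if a joint passes its speed limit or range.

## Working session

There is one attempt and no reset: what is moved stays moved. The work goes in short steps, Python scripts to look and compute and a tool call to move; the robot and the scene stay as the last step left them, time stands still between calls to the robot, and variables do not carry over. Pictures are saved under pics/ and viewed, and the job is handed in when it is done.

Besides the shell and the picture viewer there is one more tool, called after ">>>" as name([rows], argument=value, ...), one row to a line, values as JSON. carry_out: Moves the arm, as the interface text tells. Shifts and turns lie within -1 to 1; 1 stands for 20 mm of shift or 0.1 rad of turn. Its arguments: {"type":"object","properties":{"increments":{"type":"array","items":{"type":"array"}},"squeeze":{"type":"number"}},"required":["increments"]}

```bash
mkdir -p pics; ls
cat > h.py <<'E'
from station import *
import numpy as np, cv2
from scipy.spatial.transform import Rotation as R
def calR(c):
    o=np.array(c["orientation"],float)
    return R.from_rotvec(o).as_matrix() if o.size==3 else (o if o.shape==(3,3) else R.from_quat(o).as_matrix())
def unproj(c,u,v,d):
    p=np.array([(u-c["cx"])/c["fx"]*d,(v-c["cy"])/c["fy"]*d,d])
    return calR(c)@p+np.array(c["position"])
def cloud(c,D):
    v,u=np.mgrid[0:D.shape[0],0:D.shape[1]]
    P=np.stack([(u-c["cx"])/c["fx"]*D,(v-c["cy"])/c["fy"]*D,D],-1)
    return P@calR(c).T+np.array(c["position"])
def proj(c,p):
    q=calR(c).T@(np.array(p)-np.array(c["position"]))
    return np.array([q[0]/q[2]*c["fx"]+c["cx"],q[1]/q[2]*c["fy"]+c["cy"]])
E
python3 - <<'E'
from h import *
o=get_obs(); print(o)
for n in ["scene","top"]:
    im,d=get_image(n); cv2.imwrite(f"pics/{n}0.png",im); np.save(f"{n}0.npy",d); c=get_calibration(n); print(n,c)
    for q in ["board_sink","vice","vice_mid"]:
        for r in tip_of(n,q)[:3]:
            u,v=r["centre"]; dd=d[int(v),int(u)]; print(q,r["p"],r["centre"],unproj(c,u,v,dd))
E
```

```text
pics
{'t': 0.0, 'q': array([-1.39899791e+00,  5.33876893e-02,  1.61426893e+00,  4.45644668e-06,
        1.47600997e+00, -1.19005986e-01]), 'dq': array([ 0.00028618, -0.00032632,  0.00090478, -0.00014339, -0.00083217,
       -0.00021936]), 'effort': array([ 3.01898886e-03, -3.93681550e+01, -3.70175028e+01, -1.55943695e-05,
        7.03983824e-03,  4.92098096e-06]), 'tool_pos': array([ 0.17915467, -0.59850314,  0.40345851]), 'tool_rot': array([ 0.9937643 ,  1.33439098, -0.99138672]), 'contact_force': array([-0.25309036,  0.02634578, -0.51396242]), 'wrist_torque': array([ 0.05466031, -0.04522718,  0.02128828]), 'opening': 0.0850628931256303}
scene {'fx': 390.7672499749911, 'fy': 390.7672499749911, 'cx': 253.0005506186888, 'cy': 196.0553044321091, 'position': array([1.12661209, 0.14701457, 0.88488746]), 'orientation': array([-1.60348786, -2.17987725,  0.66409928])}
board_sink 0.92 [360.7, 275.9] [0.71485681 0.28440495 0.03949318]
board_sink 0.68 [335.5, 169.2] [0.42807824 0.17204275 0.04434719]
board_sink 0.59 [278.5, 201.9] [0.57778365 0.05129996 0.04400055]
vice 0.94 [200.1, 189.0] [ 0.58392239 -0.16560076  0.01760919]
vice_mid 0.68 [197.4, 177.2] [ 0.54829881 -0.18779351  0.01673069]
top {'fx': 413.41535870735163, 'fy': 413.41535870735163, 'cx': 262.18305265486856, 'cy': 184.1291258082906, 'position': array([ 0.55353201, -0.01339682,  1.11026209]), 'orientation': array([-2.17310652,  2.19665249, -0.02898365])}
board_sink 0.76 [250.4, 201.0] [0.56350786 0.04203699 0.04126897]
board_sink 0.65 [203.2, 260.3] [0.40984933 0.16800283 0.02334879]
board_sink 0.65 [152.6, 148.4] [0.70499063 0.29963876 0.03223004]
vice 0.66 [334.7, 195.4] [ 0.57579253 -0.17638386  0.03479593]
vice 0.31 [425.7, 188.6] [ 0.59182353 -0.42121991  0.00599949]
vice_mid 0.64 [337.5, 194.3] [ 0.57862919 -0.18410454  0.03201671]
```

View pics/scene0.png

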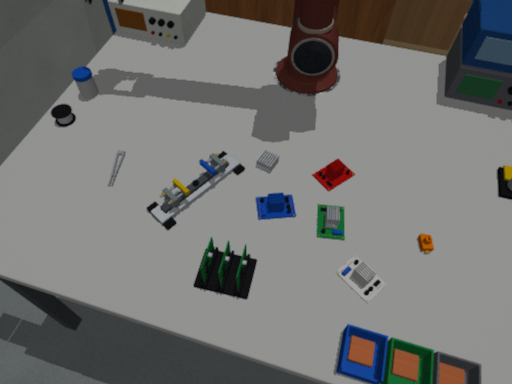

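View pics/top0.png

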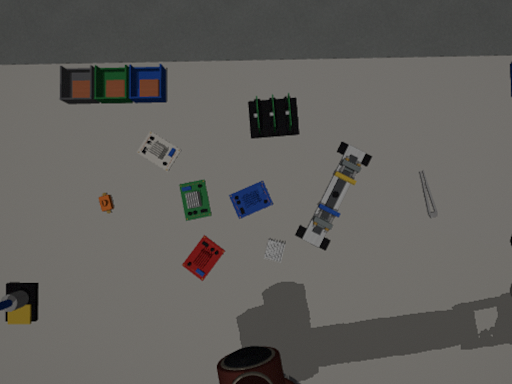

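The green board is at top (195,200) and scene (332,221). The look-alikes are blue, red and white. The vice's blue jaw is at top (330,210) and its yellow jaw at (345,177).

Run:
```python
from h import *
for n in ["scene","top"]:
    im=cv2.imread(f"pics/{n}0.png"); D=np.load(f"{n}0.npy"); c=get_calibration(n); P=cloud(c,D)
    hsv=cv2.cvtColor(im,cv2.COLOR_BGR2HSV)
    def rep(name,m,zlo,zhi):
        m=m&(P[...,2]>zlo)&(P[...,2]<zhi)&(D>0)
        k,l,s,ce=cv2.connectedComponentsWithStats(m.astype(np.uint8))
        for i in range(1,k):
            if s[i,4]>15:
                q=P[l==i]; r=cv2.minAreaRect((q[:,:2]*1000).astype(np.float32)); print(n,name,s[i,4],ce[i].round(),q.mean(0).round(4),q[:,2].max().round(3),np.round(r[0],1),np.round(r[1],1),round(r[2],1))
    roi=np.zeros(D.shape,bool)
    H,S,V=cv2.split(hsv)
    rep("green",(H>45)&(H<85)&(S>90),-.01,.1)
    rep("blue",(H>100)&(H<125)&(S>120),0.03,.1)
    rep("yellow",(H>20)&(H<35)&(S>120),0.03,.1)
    # sink near board
    q0=np.array([.575,.185]) 
    m=(np.hypot(P[...,0]-q0[0],P[...,1]-q0[1])<.05)
    rep("sink",m,0.03,.06)
    m=(np.hypot(P[...,0]-.575,P[...,1]+.18)<.18)
    rep("vice",m,0.012,.09)
```

```text
scene green 655 [478.  88.] [-0.006   0.5375  0.0689] 0.1 [ -5.  537.1] [109.1  14.1] 88.6
scene green 458 [328. 224.] [0.5786 0.1886 0.0042] 0.043 [568.7 191.5] [100.9  67.5] 9.9
scene green 244 [206. 261.] [ 0.7961 -0.0616  0.0634] 0.1 [775.8 -70.2] [115.2  31.7] 4.7
scene green 204 [223. 265.] [ 0.794  -0.0222  0.0618] 0.1 [768.9 -31. ] [123.4  24.7] 10.6
scene green 167 [240. 270.] [0.7916 0.0174 0.0597] 0.1 [765.1  10.8] [130.6  19.6] 10.5
scene green 1204 [410. 363.] [0.8689 0.4113 0.028 ] 0.055 [877.6 408.7] [ 94.7 105.8] 85.1
scene blue 221 [81. 74.] [ 0.3277 -0.6565  0.0857] 0.092 [ 323.4 -659.1] [58. 57.] 9.3
scene blue 106 [208. 167.] [ 0.5404 -0.155   0.0632] 0.071 [ 539.  -155.3] [52.  31.2] 39.2
scene blue 200 [276. 200.] [0.5713 0.0438 0.0425] 0.05 [567.8  43.1] [34.2 40.3] 22.4
scene blue 555 [366. 347.] [0.8688 0.3166 0.0448] 0.055 [881.1 314.9] [91.4 84.1] 0.3
scene yellow 101 [181. 187.] [ 0.6219 -0.1974  0.0651] 0.071 [ 613.9 -195.7] [56.5 25.6] 61.9
scene sink 177 [333. 215.] [0.5716 0.1934 0.041 ] 0.049 [569.8 192.7] [42.3 29.6] 11.6
scene vice 2120 [194. 187.] 
[... 487 characters left out ...]
] 4.2
top green 601 [196. 200.] [0.5682 0.1901 0.0025] 0.017 [569.9 193.8] [98.6 68.4] 10.7
top blue 327 [145.  87.] [0.8661 0.3173 0.0442] 0.055 [879.6 318.9] [93.  90.9] 89.8
top blue 109 [250. 199.] [0.5676 0.0427 0.0427] 0.05 [567.2  42.8] [29.6 39.8] 22.9
top blue 97 [329. 210.] [ 0.5385 -0.1566  0.0648] 0.07 [ 540.  -157.5] [53.8 14.4] 63.0
top blue 62 [  6. 303.] [0.3144 0.6511 0.0813] 0.098 [315.1 652.3] [16.9  8.3] 39.1
top yellow 104 [345. 178.] [ 0.6197 -0.1981  0.065 ] 0.07 [ 622.  -199.8] [53.7 16.4] 62.8
top sink 179 [192. 200.] [0.5685 0.1925 0.0411] 0.052 [568.3 192.8] [39.8 30.6] 11.1
top vice 2125 [334. 196.] [ 0.5748 -0.1752  0.0336] 0.07 [ 573.9 -180.1] [ 71.6 280.2] 65.0
```

```bash
cat >> h.py <<'E'
def plan(pos,yaw_z,tilt=0.0,verbose=True):
    """desired tool: x = down tilted, z axis along horizontal yaw_z (rad). returns total shift units, turn units"""
    o=get_obs(); Rc=R.from_rotvec(o["tool_rot"]).as_matrix()
    z=np.array([np.cos(yaw_z),np.sin(yaw_z),0]); x=np.array([0,0,-1.]); 
    Rd=np.stack([x,np.cross(z,x),z],1); Rd=R.from_rotvec(tilt*z).as_matrix()@Rd
    dr=R.from_matrix(Rd@Rc.T).as_rotvec(); dp=np.array(pos)-o["tool_pos"]
    print("t",o["t"],"pos",o["tool_pos"].round(4),"shift units",(dp/.02).round(2),"turn units",(dr/.1).round(2),"F",o["contact_force"].round(1),"op",o["opening"].round(4))
E
python3 - <<'E'
from h import *
o=get_obs(); print(R.from_rotvec(o["tool_rot"]).as_matrix().round(3)); print(o["q"])
for y in (100.5,-79.5): plan([.569,.193,.33],np.radians(y))
c=get_calibration("wrist"); T=R.from_rotvec(o["tool_rot"]).as_matrix()
print((T.T@(np.array(c["position"])-o["tool_pos"])).round(3),(T.T@calR(c)).round(3),c["fx"])
E
```

```text
[[-0.     0.958  0.287]
 [ 0.     0.287 -0.958]
 [-1.     0.    -0.   ]]
[-1.39899916e+00  5.28078175e-02  1.61308277e+00  1.70283201e-05
  1.47596885e+00 -1.19007379e-01]Traceback (most recent call last):
  File "<stdin>", line 3, in <module>
  File "h.py", line 23, in plan
    print("t",o["t"],"pos",o["tool_pos"].round(4),"shift units",(dp/.02).round(2),"turn units",(dr/.1).round(2),"F",o["contact_force"].round(1),"op",o["opening"].round(4))
                                                                                                                                                     ^^^^^^^^^^^^^^^^^^
AttributeError: 'float' object has no attribute 'round'
```

```bash
sed -i 's/o\["opening"\].round(4)/round(float(o["opening"]),4)/' h.py
python3 - <<'E'
from h import *
o=get_obs()
for y in (100.5,-79.5): plan([.569,.193,.33],np.radians(y))
c=get_calibration("wrist"); T=R.from_rotvec(o["tool_rot"]).as_matrix()
print((T.T@(np.array(c["position"])-o["tool_pos"])).round(3),(T.T@calR(c)).round(3),c["fx"])
E
```

```text
t 0.4 pos [ 0.1792 -0.5987  0.4045] shift units [19.49 39.59 -3.73] turn units [ 0.   -0.   30.34] F [-0.1  0.8 -0.4] op 0.0853
t 0.4 pos [ 0.1792 -0.5987  0.4045] shift units [19.49 39.59 -3.73] turn units [-0.   -0.   -1.08] F [-0.1  0.8 -0.4] op 0.0853
[ 0.031  0.078 -0.   ] [[-0.001 -0.301  0.954]
 [-0.001 -0.954 -0.301]
 [ 1.    -0.001  0.   ]] 301.7728097764569
```

>>> carry_out([
  [[0, 0, -0.03], [0.49, 0.99, 0], 1],
  [[0, 0, -0.03], [0.49, 0.99, 0], 1],
  [[0, 0, -0.03], [0.49, 0.99, 0], 1],
  [[0, 0, -0.03], [0.49, 0.99, 0], 1],
  [[0, 0, -0.03], [0.49, 0.99, 0], 1],
  [[0, 0, -0.03], [0.49, 0.99, 0], 1],
  [[0, 0, -0.03], [0.49, 0.99, 0], 1],
  [[0, 0, -0.03], [0.49, 0.99, 0], 1],
], squeeze=40)

```text
t: 1.2
tool_pos: [0.2583, -0.4363, 0.4044]
tool_rot: [1.014, 1.321, -1.015]
contact_force: [0.9, -1.4, 0.8]
opening: 0.0853
```

>>> carry_out([
  [[0, 0, -0.03], [0.49, 0.99, 0], 1],
  [[0, 0, -0.03], [0.49, 0.99, 0], 1],
  [[0, 0, -0.03], [0.49, 0.99, 0], 1],
  [[0, 0, -0.03], [0.49, 0.99, 0], 1],
  [[0, 0, -0.03], [0.49, 0.99, 0], 1],
  [[0, 0, -0.03], [0.49, 0.99, 0], 1],
  [[0, 0, -0.03], [0.49, 0.99, 0], 1],
  [[0, 0, -0.03], [0.49, 0.99, 0], 1],
])

```text
t: 2.0
tool_pos: [0.3389, -0.2706, 0.4057]
tool_rot: [1.033, 1.307, -1.035]
contact_force: [0.2, -0.6, -0.2]
opening: 0.0855
```

>>> carry_out([
  [[0, 0, -0.03], [0.49, 0.99, 0], 1],
  [[0, 0, -0.03], [0.49, 0.99, 0], 1],
  [[0, 0, -0.03], [0.49, 0.99, 0], 1],
  [[0, 0, -0.03], [0.49, 0.99, 0], 1],
  [[0, 0, -0.03], [0.49, 0.99, 0], 1],
  [[0, 0, -0.03], [0.49, 0.99, 0], 1],
  [[0, 0, -0.03], [0.49, 0.99, 0], 1],
  [[0, 0, -0.03], [0.49, 0.99, 0], 1],
])

```text
t: 2.8
tool_pos: [0.4191, -0.1047, 0.4073]
tool_rot: [1.051, 1.292, -1.053]
contact_force: [-0.4, 0.3, 0.9]
opening: 0.0857
```

>>> carry_out([
  [[0, 0, -0.03], [0.49, 0.99, -0.3], 1],
  [[0, 0, -0.03], [0.49, 0.99, -0.3], 1],
  [[0, 0, -0.03], [0.49, 0.99, -0.3], 1],
  [[0, 0, -0.03], [0.49, 0.99, -0.3], 1],
  [[0, 0, -0.03], [0.49, 0.99, -0.3], 1],
  [[0, 0, -0.03], [0.49, 0.99, -0.3], 1],
  [[0, 0, -0.03], [0.49, 0.99, -0.3], 1],
  [[0, 0, -0.03], [0.49, 0.99, -0.3], 1],
])

```text
t: 3.6
tool_pos: [0.5, 0.0612, 0.3606]
tool_rot: [1.071, 1.275, -1.067]
contact_force: [-0.3, -1.1, -0.0]
opening: 0.0854
```

Run:
```python
from h import *
im,d=get_image("wrist"); cv2.imwrite("pics/w1.png",im)
plan([.569,.193,.33],np.radians(-79.5))
```

```text
t 3.65 pos [0.5004 0.0631 0.3594] shift units [ 3.43  6.49 -1.47] turn units [ 0.06  0.12 -0.04] F [-0.8  0.1 -0.2] op 0.0855
```

>>> carry_out([
  [[0.01, 0.02, 0], [0.49, 0.93, -0.2], 1],
  [[0.01, 0.02, 0], [0.49, 0.93, -0.2], 1],
  [[0.01, 0.02, 0], [0.49, 0.93, -0.2], 1],
  [[0.01, 0.02, 0], [0.49, 0.93, -0.2], 1],
  [[0.01, 0.02, 0], [0.49, 0.93, -0.2], 1],
  [[0.01, 0.02, 0], [0.49, 0.93, -0.2], 1],
  [[0.01, 0.02, 0], [0.49, 0.93, -0.2], 1],
  [[0, 0, 0], [0, 0, 0], 1],
])

```text
t: 4.45
tool_pos: [0.5713, 0.1983, 0.3309]
tool_rot: [1.068, 1.294, -1.07]
contact_force: [-0.6, 0.5, -0.3]
opening: 0.0856
```

Run:
```python
from h import *
plan([.569,.193,.33],np.radians(-79.5))
c=get_calibration("wrist");im,d=get_image("wrist"); cv2.imwrite("pics/w2.png",im); 
P=cloud(c,d); hsv=cv2.cvtColor(im,cv2.COLOR_BGR2HSV);H,S,V=cv2.split(hsv)
m=(H>45)&(H<85)&(S>90)&(P[...,2]<.012)
k,l,s,ce=cv2.connectedComponentsWithStats(m.astype(np.uint8)); i=1+s[1:,4].argmax()
q=P[l==i]; print(s[i],q.mean(0),cv2.minAreaRect((q[:,:2]*1000).astype(np.float32)))
m2=(np.hypot(P[...,0]-.569,P[...,1]-.193)<.04)&(P[...,2]>.04)&(P[...,2]<.05)
q=P[m2]; print(len(q),q.mean(0),cv2.minAreaRect((q[:,:2]*1000).astype(np.float32)))
for r in tip_of("wrist","board_sink"): print(r)
```

```text
t 4.45 pos [0.5713 0.1983 0.3309] shift units [-0.11 -0.26 -0.05] turn units [ 0.   -0.02 -0.06] F [-0.6  0.5 -0.3] op 0.0856
[ 222  129   71   95 3781] [0.57540399 0.19503188 0.00317625] ((569.2158813476562, 194.406982421875), (99.0831069946289, 69.59042358398438), 10.521896362304688)
758 [0.57016953 0.19506524 0.04508357] ((568.896240234375, 194.81488037109375), (40.15425109863281, 29.97496795654297), 10.077754974365234)
{'centre': [249.6, 322.0], 'p': 0.75}
{'centre': [406.1, 213.6], 'p': 0.69}
{'centre': [258.0, 185.6], 'p': 0.66}
{'centre': [173.0, 7.2], 'p': 0.64}
```

View pics/w2.png

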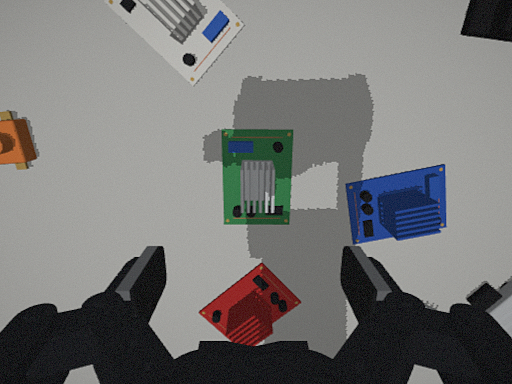

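>>> carry_out([
  [[0, 0, -0.06], [-0.11, -0.21, -0.8], 1],
  [[0, 0, 0], [0, 0, -0.9], 1],
  [[0, 0, 0], [0, 0, -0.9], 1],
  [[0, 0, 0], [0, 0, -0.9], 1],
  [[0, 0, 0], [0, 0, -0.9], 1],
  [[0, 0, 0], [0, 0, -0.8], 1],
  [[0, 0, 0], [0, 0, -0.5], 1],
  [[0, 0, 0], [0, 0, 0], 1],
])

```text
t: 5.35
tool_pos: [0.5641, 0.1843, 0.2092]
tool_rot: [1.077, 1.286, -1.085]
contact_force: [0.2, 0.8, 1.1]
opening: 0.0853
```

Run:
```python
from h import *
plan([.569,.194,.18],np.radians(-79.6))
```

```text
t 5.35 pos [0.5641 0.1843 0.2092] shift units [ 0.25  0.48 -1.46] turn units [ 0.04 -0.03  0.09] F [0.2 0.8 1.1] op 0.0853
```

>>> carry_out([
  [[0.02, -0.01, 0.04], [0.12, 0.24, 0], 1],
  [[0, 0, 0.03], [0.1, 0.2, 0], 1],
  [[0, 0, 0], [0, 0, 0], 1],
  [[0, 0, 0], [0, 0, 0], 1],
])

```text
t: 5.75
tool_pos: [0.57, 0.194, 0.2117]
tool_rot: [1.076, 1.287, -1.074]
contact_force: [0.1, -0.2, 0.3]
opening: 0.0852
```

Run:
```python
from h import *
plan([.569,.194,.18],np.radians(-79.6))
```

```text
t 5.75 pos [0.57   0.194  0.2117] shift units [-0.05 -0.   -1.58] turn units [0.01 0.02 0.01] F [ 0.1 -0.2  0.3] op 0.0852
```

>>> carry_out([
  [[0, 0, 0], [0, 0, -0.5], 1],
  [[0, 0, 0], [0, 0, -0.5], 1],
  [[0, 0, 0], [0, 0, -0.4], 1],
  [[0, 0, 0], [0, 0, 0], 1],
])

```text
t: 6.15
tool_pos: [0.5703, 0.1943, 0.1823]
tool_rot: [1.076, 1.286, -1.072]
contact_force: [-0.9, -0.6, -0.5]
opening: 0.0853
```

Run:
```python
from h import *
for i in range(3): plan([.569,.194,.18],np.radians(-79.6))
```

```text
t 6.15 pos [0.5703 0.1943 0.1823] shift units [-0.06 -0.01 -0.11] turn units [0.   0.04 0.01] F [-0.9 -0.6 -0.5] op 0.0853
t 6.15 pos [0.5703 0.1943 0.1823] shift units [-0.06 -0.01 -0.11] turn units [0.   0.04 0.01] F [-0.9 -0.6 -0.5] op 0.0853
t 6.15 pos [0.5703 0.1943 0.1823] shift units [-0.06 -0.01 -0.11] turn units [0.   0.04 0.01] F [-0.9 -0.6 -0.5] op 0.0853
```

>>> carry_out([
  [[0, 0, 0], [-0.03, 0, -0.1], 0.5],
  [[0, 0, 0], [0, 0, 0], 0.3],
  [[0, 0, 0], [0, 0, 0], 0.2],
  [[0, 0, 0], [0, 0, 0], 0.1],
  [[0, 0, 0], [0, 0, 0], 0.1],
  [[0, 0, 0], [0, 0, 0], 0.1],
], squeeze=100)

```text
t: 6.75
tool_pos: [0.5696, 0.1942, 0.18]
tool_rot: [1.076, 1.286, -1.073]
contact_force: [-0.5, 0.1, -0.8]
opening: 0.029
```

>>> carry_out([
  [[0, 0, 0], [0, 0, 0.4], 0],
  [[0, 0, 0], [0, 0, 0.7], 0],
  [[0, 0, 0], [0, 0, 0.9], 0],
  [[0, 0, 0], [0, 0, 0.9], 0],
  [[0, 0, 0], [0, 0, 0.9], 0],
  [[0, 0, 0], [0, 0, 0.6], 0],
  [[0, 0, 0], [0, 0, 0], 0],
])

```text
t: 7.45
tool_pos: [0.5687, 0.1941, 0.2758]
tool_rot: [1.077, 1.285, -1.072]
contact_force: [0.1, -1.1, -0.2]
opening: 0.0287
```

Run:
```python
from h import *
c=get_calibration("wrist");im,d=get_image("wrist"); cv2.imwrite("pics/w3.png",im)
im,d=get_image("scene"); cv2.imwrite("pics/s3.png",im[100:300,150:420].repeat(2,0).repeat(2,1))
plan([.46,-.12,.38],np.radians(-117))
```

```text
t 7.55 pos [0.5681 0.1939 0.2734] shift units [ -5.4  -15.69   5.33] turn units [ 0.01  0.01 -6.52] F [-0.1  0.7 -2.3] op 0.0293
```

View pics/w3.png

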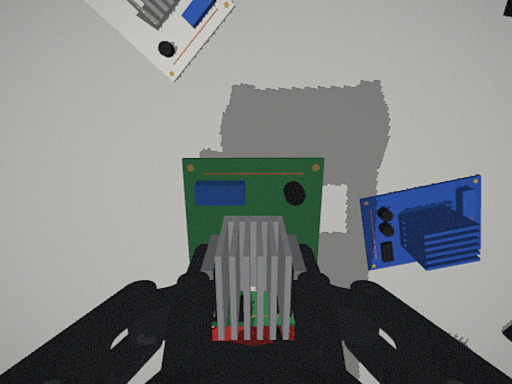

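View pics/s3.png

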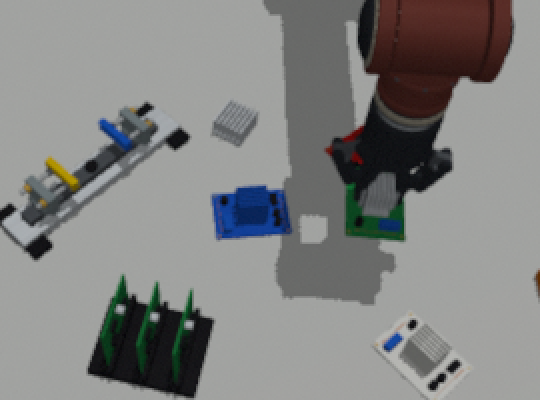

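The board is held square: its front edge is at rows 158–180 in the wrist view and level. Next I move to a spot from which the wrist camera sees the vice.

>>> carry_out([
  [[0, 0, -0.4], [-0.34, -0.98, 0.33], 0],
  [[0, 0, -0.41], [-0.34, -0.98, 0.33], 0],
  [[0, 0, -0.41], [-0.34, -0.98, 0.33], 0],
  [[0, 0, -0.41], [-0.34, -0.98, 0.33], 0],
  [[0, 0, -0.41], [-0.34, -0.98, 0.33], 0],
  [[0, 0, -0.41], [-0.34, -0.98, 0.33], 0],
  [[0, 0, -0.41], [-0.34, -0.98, 0.33], 0],
  [[0, 0, -0.41], [-0.34, -0.98, 0.33], 0],
])

```text
t: 8.35
tool_pos: [0.5073, 0.0335, 0.3144]
tool_rot: [1.311, 1.148, -1.339]
contact_force: [-0.0, 0.4, -1.8]
opening: 0.0287
```

>>> carry_out([
  [[0, 0, -0.41], [-0.34, -0.98, 0.33], 0],
  [[0, 0, -0.41], [-0.34, -0.98, 0.33], 0],
  [[0, 0, -0.41], [-0.34, -0.98, 0.33], 0],
  [[0, 0, -0.41], [-0.34, -0.98, 0.33], 0],
  [[0, 0, -0.41], [-0.34, -0.98, 0.33], 0],
  [[0, 0, -0.41], [-0.34, -0.8, 0.33], 0],
  [[0, 0, -0.2], [-0.2, -0.4, 0.2], 0],
  [[0, 0, 0], [0, 0, 0], 0],
])

```text
t: 9.15
tool_pos: [0.4567, -0.0944, 0.3489]
tool_rot: [1.507, 1.005, -1.553]
contact_force: [-0.6, 0.3, -1.2]
opening: 0.0287
```

Run:
```python
from h import *
plan([.46,-.12,.38],np.radians(-117))
c=get_calibration("wrist");im,d=get_image("wrist"); cv2.imwrite("pics/w4.png",im); np.save("w4.npy",d)
import pickle; pickle.dump(c,open("w4c.pkl","wb"))
```

```text
t 9.15 pos [ 0.4567 -0.0944  0.3489] shift units [ 0.17 -1.28  1.55] turn units [-0.14 -0.38 -0.36] F [-0.6  0.3 -1.2] op 0.0287
```

View pics/w4.png

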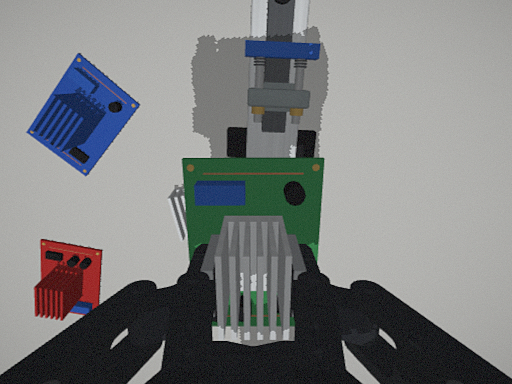

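>>> carry_out([
  [[-0.04, -0.1, -0.1], [0.6, -0.4, 0.3], 0],
  [[-0.04, -0.1, -0.1], [0.6, -0.4, 0.3], 0],
  [[-0.04, -0.1, -0.1], [0.6, -0.4, 0.3], 0],
  [[-0.02, -0.08, -0.06], [0.6, -0.4, 0.3], 0],
  [[0, 0, 0], [0.4, -0.4, 0.2], 0],
  [[0, 0, 0], [0, 0, 0], 0],
  [[0, 0, 0], [0, 0, 0], 0],
])

```text
t: 9.9
tool_pos: [0.5168, -0.1321, 0.3733]
tool_rot: [1.543, 0.96, -1.546]
contact_force: [-0.3, -0.1, -2.6]
opening: 0.0292
```

Run:
```python
from h import *
plan([.46,-.12,.38],np.radians(-117))
c=get_calibration("wrist");im,d=get_image("wrist"); cv2.imwrite("pics/w5.png",im); np.save("w5.npy",d)
import pickle; pickle.dump(c,open("w5c.pkl","wb"))
```

```text
t 9.9 pos [ 0.5168 -0.1321  0.3733] shift units [-2.84  0.61  0.34] turn units [-0.05 -0.05 -0.06] F [-0.3 -0.1 -2.6] op 0.0292
```

View pics/w5.png

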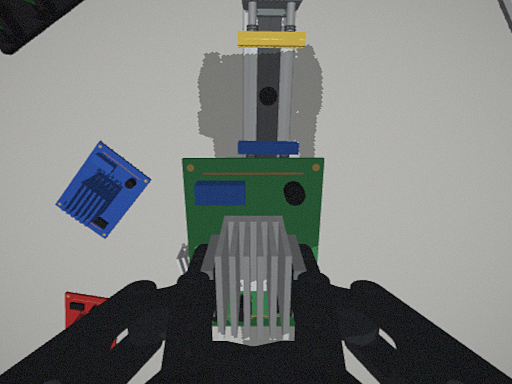

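```bash
cat > an.py <<'E'
from h import *
import pickle
def jaw(tag):
    im=cv2.imread(f"pics/{tag}.png");d=np.load(f"{tag}.npy");c=pickle.load(open(f"{tag}c.pkl","rb"));P=cloud(c,d)
    H,S,V=cv2.split(cv2.cvtColor(im,cv2.COLOR_BGR2HSV))
    out={}
    for n,lo,hi in (("blue",105,125),("yellow",20,35)):
        m=(H>lo)&(H<hi)&(S>120)&(np.abs(P[...,2]-.0675)<.006)&(d>0)
        k,l,s,ce=cv2.connectedComponentsWithStats(m.astype(np.uint8)); i=1+s[1:,4].argmax()
        q=P[l==i]; r=cv2.minAreaRect((q[:,:2]*1000).astype(np.float32)); print(tag,n,s[i],q.mean(0).round(4),q[:,2].std().round(4),np.round(r[0],1),np.round(r[1],1),round(r[2],1)); out[n]=q
    return im,d,c,P,out
if __name__=="__main__":
    for t in ("w4","w5"):
        try: im,d,c,P,o=jaw(t)
        except Exception as e: print(e)
    a=o["blue"].mean(0);b=o["yellow"].mean(0); print(b-a,np.degrees(np.arctan2(*(b-a)[1::-1])),np.linalg.norm(b-a))
    yaw=np.arctan2(*(b-a)[1::-1]); ex=np.array([np.cos(yaw),np.sin(yaw)]); ey=np.array([-ex[1],ex[0]])
    mid=(a+b)[:2]/2; print("mid",mid)
    for n in o:
        q=o[n][:,:2]-mid; print(n,np.percentile(q@ex,[1,5,50,95,99]).round(4),np.percentile(q@ey,[1,50,99]).round(4))
    # board edge
    H,S,V=cv2.split(cv2.cvtColor(im,cv2.COLOR_BGR2HSV))
    m=(H>45)&(H<85)&(S>90)&(P[...,2]>.1); q=P[m]; print("board",len(q),q.mean(0),q[:,2].std())
    ob=get_obs(); T=R.from_rotvec(ob["tool_rot"]).as_matrix(); L=(q-ob["tool_pos"])@T
    print("tool frame board pts: x",np.percentile(L[:,0],[2,50,98]).round(4),"y",np.percentile(L[:,1],[1,99]).round(4),"z",np.percentile(L[:,2],[1,50,99]).round(4))
    # x vs y slope
    sel=(L[:,1]>.03); print(np.polyfit(L[sel,1],L[sel,0],1), np.polyfit(L[sel,2],L[sel,0],1))
    # front edge slope: per z-bin max y
    zs=np.linspace(-.03,.03,13); 
    my=[np.percentile(L[np.abs(L[:,2]-z)<.0025,1],99) for z in zs]; print(np.polyfit(zs,my,1),np.round(my,4))
E
python3 an.py
```

```text
w4 blue [ 245   40   75   20 1174] [ 0.5378 -0.156   0.0671] 0.0009 [ 537.9 -156.3] [55.5 11. ] 62.5
w4 yellow [255 110   2   2   2] [ 0.5056 -0.1195  0.0624] 0.0002 [ 505.6 -119.5] [1.1 0. ] 110.5
w5 blue [238 142  61  13 703] [ 0.5384 -0.156   0.0671] 0.0008 [ 538.  -156.2] [54.9 10.9] 62.3
w5 yellow [238  31  67  16 991] [ 0.6186 -0.1981  0.0672] 0.0009 [ 618.7 -198.2] [54.7 10.8] 62.1
[ 8.01995409e-02 -4.20473278e-02  5.38463634e-05] -27.667298914432077 0.09055355891095092
mid [ 0.57854906 -0.17702893]
blue [-0.0507 -0.0501 -0.0453 -0.0406 -0.0403] [-0.0272  0.0002  0.0269]
yellow [0.0401 0.0404 0.0453 0.0502 0.0506] [-0.027  -0.0001  0.0271]
board 8763 [ 0.53722805 -0.14255574  0.20212902] 0.02098490452883845
tool frame board pts: x [0.0899 0.1764 0.1778] y [-0.0492  0.0486] z [-0.0479  0.0024  0.045 ]
[-1.33116769  0.22994028] [0.00529145 0.17489184]
[0.00055552 0.05076143] [0.0484 0.0485 0.0485 0.0486 0.0485 0.0486 0.0777 0.0485 0.0486 0.0485
 0.0485 0.0485 0.0485]
```

Run:
```python
from an import *
im,d,c,P,o=jaw("w5")
ob=get_obs(); T=R.from_rotvec(ob["tool_rot"]).as_matrix(); L=(P.reshape(-1,3)-ob["tool_pos"])@T
H,S,V=cv2.split(cv2.cvtColor(im,cv2.COLOR_BGR2HSV))
m=((H>45)&(H<85)&(S>90)).ravel()&(L[:,0]<.2)&(L[:,0]>.168)
q=L[m]; print(len(q))
A=np.c_[q[:,1],q[:,2],np.ones(len(q))]; s=np.linalg.lstsq(A,q[:,0],rcond=None)[0]; print("plane",s.round(4))
for y in (.02,.03,.04): 
    z=q[np.abs(q[:,1]-y)<.003,2]; print(y,z.min().round(4),z.max().round(4),np.percentile(z,[.5,99.5]).round(4))
print("y",q[:,1].max(),np.percentile(q[:,1],99.5))
np.save("dummy.npy",q[:5])
mid=np.array([.5785,-.1770]); yaw=np.radians(-27.7); ex=np.array([np.cos(yaw),np.sin(yaw)]); ey=np.array([-ex[1],ex[0]])
print("tool y,z axes",T[:,1].round(3),T[:,2].round(3),"in vice ex/ey: ",ex,ey)
# lateral profile of inner lips
for n in o:
    r=o[n][:,:2]-mid; 
    for b in (-.02,-.01,0,.01,.02):
        e=r[np.abs(r@ey-b)<.003]@ex; print(n,b,np.percentile(np.abs(e),[2,98]).round(4))
```

```text
w5 blue [238 142  61  13 703] [ 0.5384 -0.156   0.0671] 0.0008 [ 538.  -156.2] [54.9 10.9] 62.3
w5 yellow [238  31  67  16 991] [ 0.6186 -0.1981  0.0672] 0.0009 [ 618.7 -198.2] [54.7 10.8] 62.1
8112
plane [2.700e-03 1.000e-04 1.764e-01]
0.02 -0.0359 0.0336 [-0.0356  0.0332]
0.03 -0.0358 0.0334 [-0.0357  0.0333]
0.04 -0.0358 0.0334 [-0.0355  0.0332]
y 0.04885397928062248 0.04861480668517635
tool y,z axes [ 0.894 -0.448 -0.007] [-0.448 -0.894 -0.002] in vice ex/ey:  [ 0.88539363 -0.46484205] [0.46484205 0.88539363]
blue -0.02 [0.0403 0.0503]
blue -0.01 [0.0405 0.0505]
blue 0 [0.0406 0.0507]
blue 0.01 [0.0407 0.0505]
blue 0.02 [0.0402 0.0502]
yellow -0.02 [0.0403 0.0506]
yellow -0.01 [0.0401 0.0504]
yellow 0 [0.0402 0.0503]
yellow 0.01 [0.0404 0.0508]
yellow 0.02 [0.0404 0.0505]
```

```bash
cat > tgt.py <<'E'
from h import *
import sys
mid=np.array([.5785,-.1770,0]); yaw=np.radians(-27.75); ex=np.array([np.cos(yaw),np.sin(yaw),0]); ey=np.array([-ex[1],ex[0],0]); up=np.array([0,0,1.])
T0=np.stack([-up,ex,-ey],1); OFF=np.array([.1782,-.001,-.0012])
def pose(rx,h,th,lat=0):
    Rt=R.from_rotvec(-th*ey).as_matrix(); cen=mid+rx*ex+lat*ey+h*up+.05*(np.cos(th)*ex+np.sin(th)*up)
    T=Rt@T0; return cen-T@OFF,T
def state():
    o=get_obs();T=R.from_rotvec(o["tool_rot"]).as_matrix(); cen=o["tool_pos"]+T@OFF; by=T[:,1]
    th=np.arcsin(by[2]); rear=cen-.05*by; front=cen+.05*by
    f=lambda p:(np.array([(p-mid)@ex,(p-mid)@ey,p[2]])*1000).round(1)
    F=o["contact_force"]; print("t",round(o["t"],2),"rear",f(rear),"front",f(front),"th",round(th,3),"yawerr",round(float(np.arcsin(by@ey)),3),"F vice xyz",np.round([F@ex,F@ey,F[2]],1),"op",round(o["opening"],4))
    return o
def go(rx,h,th,lat=0):
    o=state(); p,T=pose(rx/1000,h/1000,th,lat/1000); Rc=R.from_rotvec(o["tool_rot"]).as_matrix()
    print("shift",((p-o["tool_pos"])/.02).round(2),"turn",(R.from_matrix(T@Rc.T).as_rotvec()/.1).round(2))
if __name__=="__main__": go(*map(float,sys.argv[1:]))
E
python3 tgt.py -34 95 0.2;python3 tgt.py -34 60 0.2
```

```text
t 9.95 rear [-127.8   11.4  195.4] front [-27.9  13.4 194.7] th -0.007 yawerr 0.019 F vice xyz [ 0.1  0.5 -0.8] op 0.0288
shift [ 2.2  -1.84 -4.67] turn [-0.96 -1.83 -0.2 ]
t 9.95 rear [-127.8   11.4  195.4] front [-27.9  13.4 194.7] th -0.007 yawerr 0.019 F vice xyz [ 0.1  0.5 -0.8] op 0.0288
shift [ 2.2  -1.84 -6.42] turn [-0.96 -1.83 -0.2 ]
```

>>> carry_out([
  [[-0.1, -0.2, -0.02], [0.3, -0.25, -0.3], 0],
  [[-0.13, -0.24, -0.03], [0.3, -0.25, -0.6], 0],
  [[-0.13, -0.24, -0.03], [0.3, -0.25, -0.6], 0],
  [[-0.13, -0.24, -0.03], [0.3, -0.25, -0.7], 0],
  [[-0.13, -0.24, -0.03], [0.3, -0.25, -0.7], 0],
  [[-0.13, -0.24, -0.03], [0.3, -0.25, -0.6], 0],
  [[-0.13, -0.24, -0.03], [0.2, -0.2, -0.5], 0],
  [[-0.06, -0.1, 0], [0.1, -0.1, -0.3], 0],
])

```text
t: 10.75
tool_pos: [0.5567, -0.1657, 0.2825]
tool_rot: [1.594, 0.765, -1.419]
contact_force: [-0.7, 0.2, -1.7]
opening: 0.0288
```

>>> carry_out([
  [[0, 0, 0], [0, 0, 0], 0],
  [[0, 0, 0], [0, 0, 0], 0],
])

```text
t: 10.95
tool_pos: [0.5559, -0.1651, 0.2811]
tool_rot: [1.593, 0.769, -1.422]
contact_force: [0.2, 0.5, -1.2]
opening: 0.0291
```

```bash
python3 tgt.py -34 95 0.2
```

```text
t 10.95 rear [-42.    0.8  96.5] front [ 56.2   1.1 115.4] th 0.19 yawerr 0.003 F vice xyz [-0.1  0.6 -1.2] op 0.0291
shift [ 0.24 -0.2  -0.07] turn [-0.03 -0.1  -0.03]
```

>>> carry_out([
  [[-0.02, -0.08, -0.02], [0.24, -0.2, -0.2], 0],
  [[0, 0, 0], [0.08, -0.03, -0.3], 0],
  [[0, 0, 0], [0, 0, 0], 0],
  [[0, 0, 0], [0, 0, 0], 0],
])

```text
t: 11.35
tool_pos: [0.5631, -0.1699, 0.2722]
tool_rot: [1.598, 0.759, -1.414]
contact_force: [-0.3, 0.6, -1.2]
opening: 0.029
```

```bash
python3 tgt.py -34 60 0.2
python3 - <<'E'
from h import *
im,d=get_image("wrist"); cv2.imwrite("pics/w6.png",im)
im,d=get_image("scene"); cv2.imwrite("pics/s6.png",cv2.resize(im[100:250,130:330],None,fx=4,fy=4,interpolation=cv2.INTER_CUBIC))
E
```

```text
t 11.35 rear [-31.3   0.4  87.4] front [ 66.6   0.5 107.3] th 0.201 yawerr 0.001 F vice xyz [-0.6  0.4 -1.2] op 0.029
shift [-0.12  0.04 -1.37] turn [ 0.    0.01 -0.01]
```

View pics/w6.png

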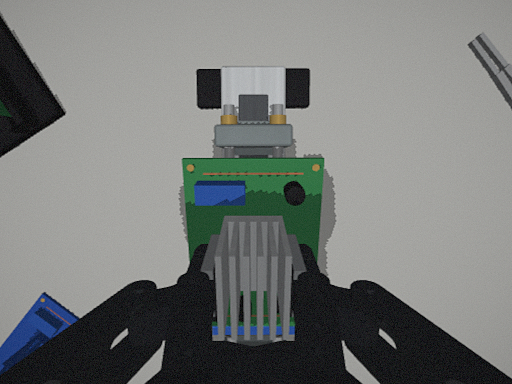

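View pics/s6.png

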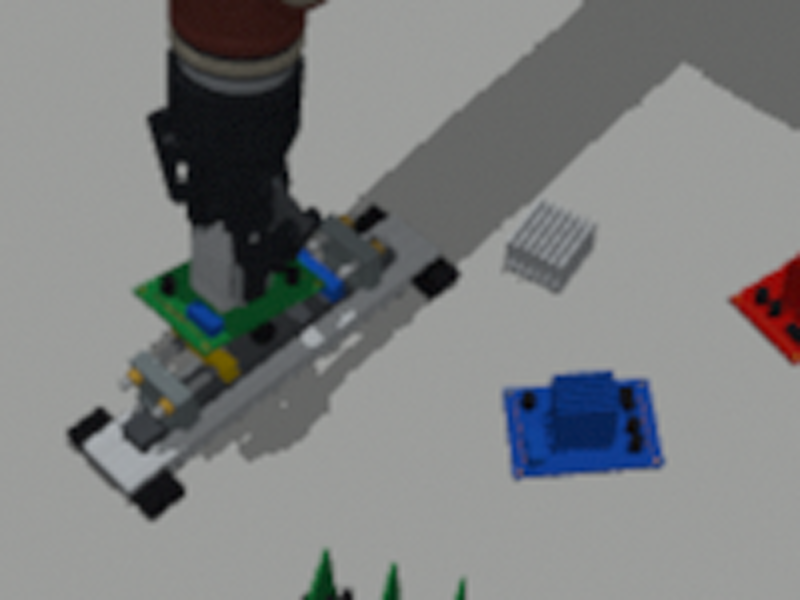

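The board sits tilted over the vice, with the front edge over the yellow jaw and the rear edge just inside the blue jaw. The columns agree (about 253 for both board and bar). I'm lowering the rear edge to groove height.

>>> carry_out([
  [[0, 0, 0], [-0.04, 0.01, -0.3], 0],
  [[0, 0, 0], [-0.04, 0.01, -0.3], 0],
  [[0, 0, 0], [-0.04, 0.01, -0.3], 0],
  [[0, 0, 0], [0, 0, -0.3], 0],
  [[0, 0, 0], [0, 0, -0.13], 0],
  [[0, 0, 0], [0, 0, 0], 0],
  [[0, 0, 0], [0, 0, 0], 0],
])

```text
t: 12.15
tool_pos: [0.5599, -0.1689, 0.2424]
tool_rot: [1.598, 0.76, -1.415]
contact_force: [-0.0, -1.3, -0.8]
opening: 0.0293
```

```bash
python3 tgt.py -42 60 0.2
```

```text
t 12.15 rear [-35.   -0.3  57.7] front [63.1 -0.2 77.4] th 0.199 yawerr 0.001 F vice xyz [ 0.6 -1.2 -0.8] op 0.0293
shift [-0.31  0.18  0.12] turn [-0.01 -0.01 -0.01]
```

>>> carry_out([
  [[0, 0, 0], [0, 0, 0.1], 0],
  [[0, 0, 0], [-0.08, 0.04, 0], 0],
  [[0, 0, 0], [-0.08, 0.04, 0], 0],
  [[0, 0, 0], [-0.08, 0.04, 0], 0],
  [[0, 0, 0], [0, 0, 0], 0],
])

```text
t: 12.65
tool_pos: [0.5552, -0.1664, 0.2459]
tool_rot: [1.598, 0.758, -1.414]
contact_force: [-0.4, -0.6, -1.7]
opening: 0.0293
```

```bash
python3 tgt.py -50 60 0.2
```

```text
t 12.65 rear [-39.9  -0.3  61.1] front [58.1 -0.2 81.1] th 0.201 yawerr 0.001 F vice xyz [-0.1 -0.7 -1.7] op 0.0293
shift [-0.43  0.24 -0.06] turn [ 0.    0.01 -0.01]
```

>>> carry_out([
  [[0, 0, 0], [-0.08, 0.04, -0.04], 0],
  [[0, 0, 0], [-0.08, 0.04, 0], 0],
  [[0, 0, 0], [-0.08, 0.04, 0], 0],
  [[0, 0, 0], [-0.08, 0.04, 0], 0],
  [[0, 0, 0], [0, 0, 0], 0],
])

```text
t: 13.15
tool_pos: [0.5491, -0.1635, 0.2458]
tool_rot: [1.599, 0.753, -1.409]
contact_force: [2.9, -1.3, -4.0]
opening: 0.0288
```

```bash
python3 tgt.py -50 60 0.2
```

```text
t 13.15 rear [-45.5  -0.4  60.9] front [52.4 -0.3 81.6] th 0.208 yawerr 0.001 F vice xyz [ 3.2  0.1 -4. ] op 0.0288
shift [-0.13  0.09 -0.05] turn [ 0.03  0.07 -0.01]
```

>>> carry_out([
  [[0, 0, 0], [-0.06, 0.03, -0.04], 0],
  [[0, 0, 0], [-0.08, 0.04, -0.02], 0],
  [[0, 0, 0], [-0.08, 0.04, 0], 0],
  [[0, 0, 0], [-0.08, 0.04, 0], 0],
  [[0, 0, 0], [0, 0, 0], 0],
])

```text
t: 13.65
tool_pos: [0.5439, -0.1609, 0.2459]
tool_rot: [1.601, 0.747, -1.404]
contact_force: [4.2, -1.8, -4.5]
opening: 0.0286
```

```bash
python3 tgt.py -55 60 0.2
```

```text
t 13.65 rear [-50.1  -0.4  60.9] front [47.6 -0.4 82.2] th 0.214 yawerr 0.001 F vice xyz [ 4.6  0.4 -4.5] op 0.0286
shift [-0.09  0.08 -0.06] turn [ 0.06  0.13 -0.01]
```

>>> carry_out([
  [[0.03, 0.06, 0], [-0.05, 0.03, -0.06], 0],
  [[0.03, 0.06, 0], [-0.05, 0.03, -0.05], 0],
  [[0, 0, 0], [-0.06, 0.03, 0], 0],
  [[0, 0, 0], [0, 0, 0], 0],
])

```text
t: 14.05
tool_pos: [0.5421, -0.1599, 0.2459]
tool_rot: [1.6, 0.751, -1.407]
contact_force: [5.8, -2.7, -5.6]
opening: 0.029
```

```bash
python3 tgt.py -57 60 0.2
```

```text
t 14.05 rear [-53.   -0.5  61. ] front [44.8 -0.4 81.8] th 0.209 yawerr 0.001 F vice xyz [ 6.4  0.4 -5.6] op 0.029
shift [-0.09  0.08 -0.06] turn [ 0.04  0.09 -0.01]
```

>>> carry_out([
  [[0, 0, 0], [0, 0, -0.15], 0],
  [[0, 0, 0], [0, 0, 0], 0],
])

```text
t: 14.25
tool_pos: [0.5431, -0.1605, 0.2447]
tool_rot: [1.601, 0.747, -1.404]
contact_force: [4.0, -1.6, -4.2]
opening: 0.0291
```

```bash
python3 tgt.py -57 60 0.2
```

```text
t 14.25 rear [-50.8  -0.5  59.7] front [46.9 -0.4 81. ] th 0.215 yawerr 0.001 F vice xyz [ 4.3  0.5 -4.2] op 0.0291
shift [-0.14  0.11  0.01] turn [ 0.06  0.13 -0.01]
```

>>> carry_out([
  [[0.03, 0.06, 0], [-0.05, 0.03, -0.1], 0],
  [[0.03, 0.06, 0], [-0.06, 0.03, -0.1], 0],
  [[0.02, 0.05, 0], [-0.06, 0.03, -0.08], 0],
])

```text
t: 14.55
tool_pos: [0.5425, -0.1601, 0.2441]
tool_rot: [1.599, 0.752, -1.408]
contact_force: [4.9, -1.8, -1.5]
opening: 0.029
```

```bash
python3 tgt.py -57 60 0.2
```

```text
t 14.55 rear [-52.7  -0.5  59.2] front [45.1 -0.4 79.9] th 0.208 yawerr 0.001 F vice xyz [ 5.1  0.7 -1.5] op 0.029
shift [-0.11  0.09  0.04] turn [ 0.03  0.08 -0.01]
```

>>> carry_out([
  [[0.03, 0.05, 0], [-0.1, 0.05, -0.02], 0],
  [[0.03, 0.05, 0], [-0.1, 0.05, -0.02], 0],
  [[0.03, 0.05, 0], [-0.1, 0.05, -0.02], 0],
])

```text
t: 14.85
tool_pos: [0.5381, -0.1581, 0.2447]
tool_rot: [1.599, 0.76, -1.413]
contact_force: [7.4, -3.8, -6.1]
opening: 0.0289
```

```bash
python3 tgt.py -61 59.2 0.2
```

```text
t 14.85 rear [-59.   -0.5  59.9] front [39.  -0.5 79.8] th 0.2 yawerr 0.001 F vice xyz [ 8.3  0.  -6.1] op 0.0289
shift [-0.06  0.08 -0.04] turn [-0.02  0.01 -0.01]
```

>>> carry_out([
  [[0.0, 0.02, 0], [-0.08, 0.05, -0.1], 0],
  [[0.01, 0.02, 0], [-0.09, 0.05, -0.08], 0],
])

```text
t: 15.05
tool_pos: [0.537, -0.1574, 0.2446]
tool_rot: [1.6, 0.752, -1.408]
contact_force: [6.7, -2.9, -2.6]
opening: 0.0288
```

```bash
python3 tgt.py -61 59.2 0.2
```

```text
t 15.05 rear [-58.8  -0.5  59.8] front [39.  -0.5 80.5] th 0.209 yawerr 0.001 F vice xyz [ 7.3  0.6 -2.6] op 0.0288
shift [-0.01  0.05 -0.03] turn [ 0.03  0.08 -0.01]
```

>>> carry_out([
  [[0.05, 0.1, 0], [-0.07, 0.05, -0.07], 0],
  [[0.04, 0.08, 0], [-0.08, 0.06, -0.05], 0],
])

```text
t: 15.25
tool_pos: [0.5358, -0.1565, 0.2447]
tool_rot: [1.597, 0.76, -1.415]
contact_force: [6.9, -4.9, -6.5]
opening: 0.029
```

```bash
python3 tgt.py -61.3 59.2 0.2
```

```text
t 15.25 rear [-62.   -0.5  60. ] front [36.  -0.4 79.8] th 0.199 yawerr 0.001 F vice xyz [ 8.4 -1.1 -6.5] op 0.029
shift [ 0.04  0.01 -0.04] turn [-0.   -0.   -0.01]
```

```bash
python3 tgt.py -61.5 59.0 0.16;python3 tgt.py -61.5 59.0 0.12
```

```text
t 15.25 rear [-62.   -0.5  60. ] front [36.  -0.4 79.8] th 0.199 yawerr 0.001 F vice xyz [ 8.4 -1.1 -6.5] op 0.029
shift [ 0.36 -0.16 -0.08] turn [ 0.18  0.35 -0.01]
t 15.25 rear [-62.   -0.5  60. ] front [36.  -0.4 79.8] th 0.199 yawerr 0.001 F vice xyz [ 8.4 -1.1 -6.5] op 0.029
shift [ 0.68 -0.33 -0.14] turn [ 0.37  0.7  -0.01]
```

>>> carry_out([
  [[0.12, 0.23, 0], [0.12, -0.05, -0.09], 0],
  [[0.12, 0.23, 0], [0.12, -0.05, -0.09], 0],
])

```text
t: 15.45
tool_pos: [0.5425, -0.1598, 0.2438]
tool_rot: [1.589, 0.797, -1.444]
contact_force: [8.5, -4.1, -4.0]
opening: 0.0289
```

```bash
python3 tgt.py -61.5 59.0 0.12
```

```text
t 15.45 rear [-62.1  -0.5  59.8] front [36.6 -0.3 75.5] th 0.158 yawerr 0.002 F vice xyz [ 9.4  0.3 -4. ] op 0.0289
shift [ 0.35 -0.16 -0.09] turn [ 0.18  0.34 -0.02]
```

>>> carry_out([
  [[0.12, 0.23, 0], [0.13, -0.06, -0.09], 0],
  [[0.12, 0.23, 0], [0.13, -0.06, -0.09], 0],
])

```text
t: 15.65
tool_pos: [0.55, -0.1638, 0.2427]
tool_rot: [1.581, 0.834, -1.474]
contact_force: [7.4, -4.0, -4.2]
opening: 0.0292
```

```bash
python3 tgt.py -61.3 59.0 0.08
```

```text
t 15.65 rear [-61.3  -0.6  59.8] front [38.1 -0.4 71.4] th 0.117 yawerr 0.002 F vice xyz [ 8.4 -0.1 -4.2] op 0.0292
shift [ 0.3  -0.14 -0.1 ] turn [ 0.18  0.32 -0.02]
```

>>> carry_out([
  [[0.12, 0.23, -0.01], [0.1, -0.04, -0.09], 0],
  [[0.12, 0.22, -0.01], [0.1, -0.04, -0.09], 0],
])

```text
t: 15.85
tool_pos: [0.5564, -0.1671, 0.2413]
tool_rot: [1.573, 0.87, -1.504]
contact_force: [7.0, -5.5, -4.6]
opening: 0.0291
```

```bash
python3 tgt.py -61.7 59.0 0.04
python3 - <<'E'
from h import *
im,d=get_image("scene"); cv2.imwrite("pics/s7.png",cv2.resize(im[120:230,140:290],None,fx=5,fy=5,interpolation=cv2.INTER_CUBIC))
im,d=get_image("wrist"); cv2.imwrite("pics/w7.png",im)
E
python3 tgt.py -61.7 59.0 0.04
```

```text
t 15.85 rear [-61.5  -0.5  59.8] front [38.2 -0.5 67.4] th 0.076 yawerr 0.0 F vice xyz [ 8.8 -1.6 -4.6] op 0.0291
shift [ 0.29 -0.13 -0.11] turn [ 0.18  0.31 -0.  ]
t 15.95 rear [-61.2  -0.5  59.7] front [38.5 -0.5 67.3] th 0.076 yawerr -0.0 F vice xyz [ 8.9 -0.5 -4.2] op 0.0286
shift [ 0.28 -0.13 -0.11] turn [0.18 0.32 0.  ]
```

View pics/s7.png

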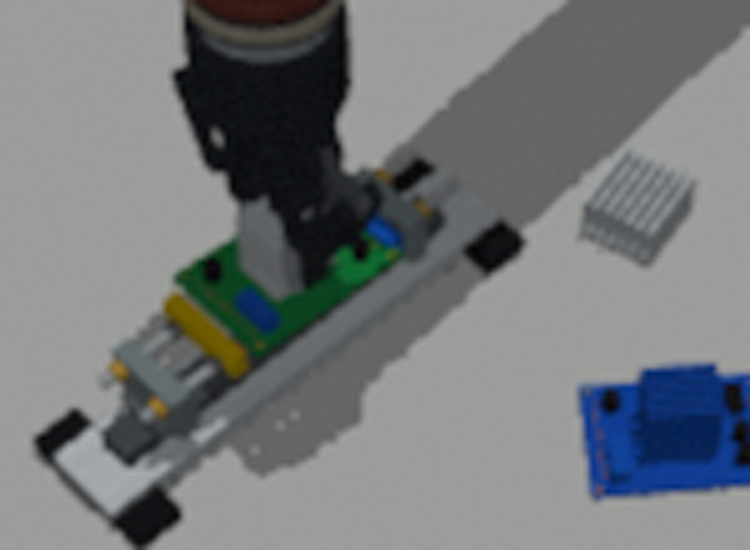

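View pics/w7.png

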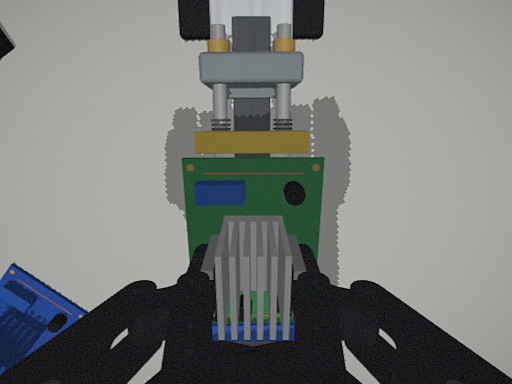

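The wrist view shows a clear gap between the board's front edge (row 157) and the yellow lip (row 153). Both are centred on column 253. I'm continuing to lower.

>>> carry_out([
  [[0.12, 0.22, 0], [0.09, -0.03, -0.09], 0],
  [[0.12, 0.22, 0], [0.09, -0.03, -0.09], 0],
])

```text
t: 16.15
tool_pos: [0.5622, -0.17, 0.2397]
tool_rot: [1.563, 0.905, -1.531]
contact_force: [8.4, -4.5, -4.4]
opening: 0.0291
```

```bash
python3 tgt.py -61.7 59.0 0.0
```

```text
t 16.15 rear [-62.   -0.5  59.7] front [37.9 -0.5 63.5] th 0.037 yawerr 0.001 F vice xyz [ 9.6 -0.  -4.4] op 0.0291
shift [ 0.31 -0.15 -0.13] turn [ 0.19  0.32 -0.01]
```

>>> carry_out([
  [[0.12, 0.22, 0], [0.11, -0.05, -0.09], 0],
  [[0.12, 0.22, 0], [0.11, -0.05, -0.09], 0],
])

```text
t: 16.35
tool_pos: [0.5688, -0.1736, 0.2377]
tool_rot: [1.554, 0.942, -1.558]
contact_force: [7.3, -4.4, -4.9]
opening: 0.029
```

```bash
python3 tgt.py -61.7 59.2 0.0;  python3 - <<'E'
from h import *
im,d=get_image("wrist"); cv2.imwrite("pics/w8.png",im)
E
```

```text
t 16.35 rear [-61.7  -0.5  59.7] front [38.3 -0.4 59.4] th -0.003 yawerr 0.001 F vice xyz [ 8.5 -0.5 -4.9] op 0.029
shift [-0.01  0.02 -0.02] turn [-0.   -0.03 -0.01]
```

View pics/w8.png

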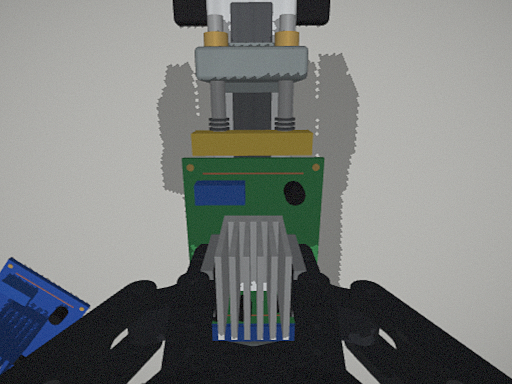

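```bash
python3 - <<'E'
from h import *
c=get_calibration("wrist");im,d=get_image("wrist");P=cloud(c,d)
H,S,V=cv2.split(cv2.cvtColor(im,cv2.COLOR_BGR2HSV))
for r0,r1 in ((134,150),(160,168),(176,180),(210,214)):
    q=P[r0:r1,210:240]; print(r0,np.median(q[...,2]).round(4),q.reshape(-1,3).mean(0).round(4))
E
python3 tgt.py -61.7 59.2 0.0
```

```text
134 0.0672 [ 0.6262 -0.188   0.0678]
160 0.0613 [ 0.6165 -0.1819  0.0626]
176 0.0613 [ 0.6101 -0.1782  0.0613]
210 0.0613 [ 0.5942 -0.1693  0.0613]
t 16.45 rear [-61.3  -0.5  59.6] front [38.7 -0.4 59.4] th -0.002 yawerr 0.001 F vice xyz [ 9.3  0.1 -4.6] op 0.029
shift [-0.03  0.03 -0.02] turn [-0.   -0.02 -0.01]
```

>>> carry_out([
  [[0.02, 0.04, 0], [0.02, -0.01, -0.02], 0],
  [[0.02, 0.04, 0], [0.03, -0.01, -0.02], 0],
  [[0.02, 0.04, 0], [0.03, -0.01, -0.02], 0],
])

```text
t: 16.75
tool_pos: [0.5733, -0.176, 0.2384]
tool_rot: [1.554, 0.941, -1.557]
contact_force: [5.6, -3.5, -5.2]
opening: 0.0288
```

```bash
python3 tgt.py -50 59.5 0.0
```

```text
t 16.75 rear [-56.4  -0.6  60.3] front [43.6 -0.4 60.2] th -0.002 yawerr 0.001 F vice xyz [ 6.5 -0.5 -5.2] op 0.0288
shift [ 0.28 -0.13 -0.04] turn [ 0.   -0.02 -0.01]
```

>>> carry_out([
  [[0.02, 0.03, 0], [0.05, -0.02, -0.06], 0],
  [[0.02, 0.03, 0], [0.06, -0.03, -0.04], 0],
  [[0.01, 0.03, 0], [0.06, -0.03, -0.03], 0],
])

```text
t: 17.05
tool_pos: [0.5779, -0.1783, 0.2379]
tool_rot: [1.552, 0.948, -1.562]
contact_force: [2.3, -0.1, 0.7]
opening: 0.0291
```

```bash
python3 tgt.py -50 59.5 0.0
```

```text
t 17.05 rear [-52.5  -0.5  60.2] front [47.5 -0.4 59.3] th -0.009 yawerr 0.002 F vice xyz [2.  1.  0.7] op 0.0291
shift [ 0.05 -0.01 -0.01] turn [-0.03 -0.08 -0.02]
```

>>> carry_out([
  [[-0.02, -0.04, -0.01], [0.04, -0.01, 0], 0],
  [[-0.01, -0.03, -0.01], [0.03, -0.02, 0], 0],
  [[0, 0, 0], [0, 0, 0], 0],
])

```text
t: 17.35
tool_pos: [0.5787, -0.1787, 0.2378]
tool_rot: [1.554, 0.944, -1.56]
contact_force: [1.1, -1.2, 1.1]
opening: 0.0288
```

```bash
python3 tgt.py -50 59.7 0.0;  python3 - <<'E'
from h import *
c=get_calibration("wrist");im,d=get_image("wrist"); cv2.imwrite("pics/w9.png",im);P=cloud(c,d)
for r0,r1 in ((145,151),(160,168),(176,180),(210,214)):
    q=P[r0:r1,210:240]; print(r0,np.median(q[...,2]).round(4))
E
```

```text
t 17.35 rear [-50.8  -0.5  59.8] front [49.2 -0.4 59.3] th -0.005 yawerr 0.0 F vice xyz [ 1.6 -0.5  1.1] op 0.0288
shift [0.   0.01 0.01] turn [-0.01 -0.05 -0.  ]
145 0.0642
160 0.0671
176 0.0612
210 0.0611
```

View pics/w9.png

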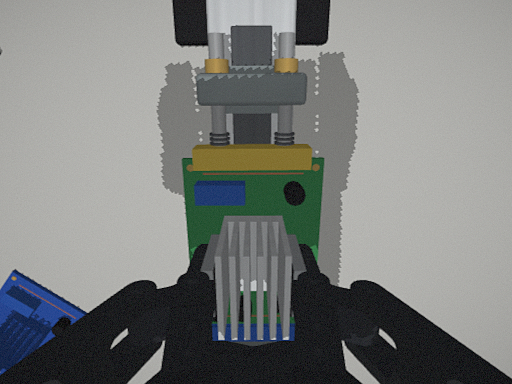

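>>> carry_out([
  [[0, 0, 0], [0.01, 0, 0], 0.38],
  [[0, 0, 0], [0, 0, 0], 0.45],
  [[0, 0, 0], [0, 0, 0], 0.55],
  [[0, 0, 0], [0, 0, 0], 0.6],
  [[0, 0, 0], [0, 0, 0], 0.6],
], squeeze=20)

```text
t: 17.9
tool_pos: [0.5777, -0.1779, 0.2361]
tool_rot: [1.553, 0.948, -1.565]
contact_force: [-0.1, -0.2, -0.0]
opening: 0.0515
```

```bash
python3 tgt.py -50 59.7 0.0;  python3 - <<'E'
from h import *
im,d=get_image("wrist"); cv2.imwrite("pics/w10.png",im)
E
```

```text
t 17.9 rear [-53.1  -0.1  58.4] front [46.9 -0.1 57.4] th -0.01 yawerr -0.001 F vice xyz [ 0.  -0.2 -0. ] op 0.0515
shift [ 0.06 -0.03  0.09] turn [-0.04 -0.09  0.01]
```

View pics/w10.png

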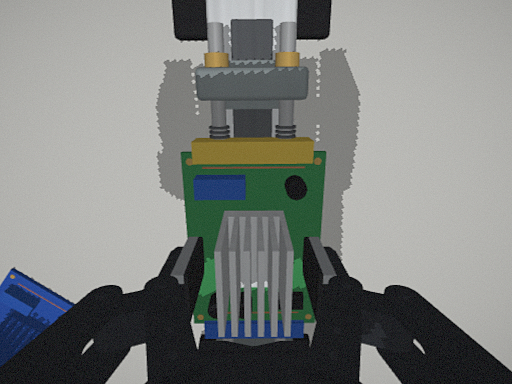

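Released; the board holds in the jaws. I'm rising straight up.

>>> carry_out([
  [[0, 0, 0], [0, 0, 0.2], 0.6],
  [[0, 0, 0], [0, 0, 0.4], 0.6],
  [[0, 0, 0], [0, 0, 0.6], 0.6],
  [[0, 0, 0], [0, 0, 0.8], 0.6],
  [[0, 0, 0], [0, 0, 0.9], 0.6],
  [[0, 0, 0], [0, 0, 0.9], 0.6],
  [[0, 0, 0], [0, 0, 0.9], 0.6],
  [[0, 0, 0], [0, 0, 0.9], 0.6],
])

```text
t: 18.75
tool_pos: [0.5769, -0.1775, 0.3576]
tool_rot: [1.554, 0.948, -1.564]
contact_force: [-0.0, -0.4, -0.5]
opening: 0.0512
```

>>> carry_out([
  [[0, 0, 0], [-0.5, 0.3, 0.5], 0.6],
  [[0, 0, 0], [-0.8, 0.4, 0], 0.6],
  [[0, 0, 0], [-0.8, 0.4, 0], 0.6],
  [[0, 0, 0], [-0.8, 0.4, 0], 0.6],
  [[0, 0, 0], [-0.8, 0.4, 0], 0.6],
  [[0, 0, 0], [-0.4, 0.2, 0], 0.6],
  [[0, 0, 0], [0, 0, 0], 0.6],
  [[0, 0, 0], [0, 0, 0], 0.6],
])

```text
t: 19.55
tool_pos: [0.4934, -0.1347, 0.3879]
tool_rot: [1.562, 0.924, -1.544]
contact_force: [0.8, -0.4, -0.0]
opening: 0.0514
```

Run:
```python
import pickle
from tgt import *
c=get_calibration("wrist");im,d=get_image("wrist"); cv2.imwrite("pics/w11.png",im); np.save("w11.npy",d); pickle.dump(c,open("w11c.pkl","wb"))
P=cloud(c,d); from an import jaw; _,_,_,_,o=jaw("w11")
for n in o: q=o[n]-mid; print(n,np.percentile(q@ex,[1,99]).round(4),np.percentile(q@ey,[1,99]).round(4))
H,S,V=cv2.split(cv2.cvtColor(im,cv2.COLOR_BGR2HSV))
m=(H>45)&(H<85)&(S>90)&(np.abs(P[...,2]-.061)<.006)
k,l,s,_=cv2.connectedComponentsWithStats(m.astype(np.uint8)); i=1+s[1:,4].argmax()
q=P[l==i]; u=(q-mid)@ex; v=(q-mid)@ey; A=np.c_[u,v,np.ones(len(u))]; print("plane z",np.linalg.lstsq(A,q[:,2],rcond=None)[0].round(4)); print("u",np.percentile(u,[.5,99.5]),"v",np.percentile(v,[.5,99.5]))
print(cv2.minAreaRect((q[:,:2]*1000).astype(np.float32)))
state()
im,d=get_image("scene"); cv2.imwrite("pics/s11.png",cv2.resize(im[100:300,140:340],None,fx=3,fy=3,interpolation=cv2.INTER_CUBIC))
```

```text
w11 blue [224 133  58  12 648] [ 0.5336 -0.1541  0.0671] 0.0008 [ 533.5 -153.7] [54.9 10.7] 62.4
w11 yellow [220  14  65  14 889] [ 0.6232 -0.2003  0.0672] 0.0008 [ 623.1 -200.8] [56.  10.6] 62.3
blue [-0.0558 -0.0454] [-0.0276  0.0268]
yellow [0.0453 0.0556] [-0.027   0.0274]
plane z [-0.0054 -0.0014  0.0617]
u [-0.04494579  0.04837951] v [-0.03473231  0.03382012]
((578.70703125, -177.6849822998047), (69.17666625976562, 98.13082122802734), 62.50291061401367)
t 19.6 rear [-142.7   -0.7  208.9] front [-42.7  -0.8 210.6] th 0.017 yawerr -0.001 F vice xyz [-0.1  0.1  0.1] op 0.0512
```

View pics/w11.png

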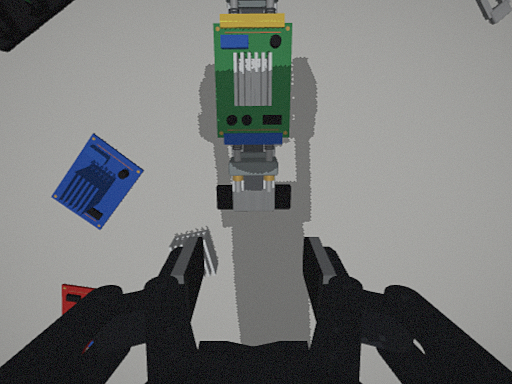

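View pics/s11.png

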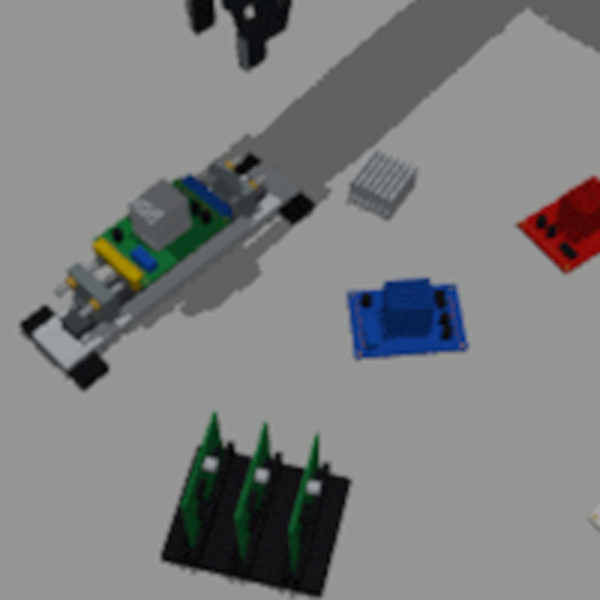

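```bash
python3 -c "
from station import *; print(finish_job())"
```

```text
the job is handed in; nothing more can be done
None
```

The green board with the heat sink is clamped level in the vice, heat sink up, and I handed the job in at about 19.6 s of the 58 s allowed.

**What I did:** I gripped the heat sink across its flat sides. With the board tilted 0.2 rad, I pushed its rear edge into the blue jaw, about 17–18 mm back. I then lowered the front edge to the yellow groove, eased the board back to the middle, let go and moved the arm clear.

**Last checks from the wrist and scene pictures:**
- **Springs:** both jaws sit about 5 mm back, with the lips 45.3 and 45.4 mm from the middle.
- **Position:** the board is about 0.5 mm off the middle of the jaws' width and level to about 0.5 mm over its length.
- **Bystanders:** no bystander in these two pictures (the stand, the spare heat sink and the blue and red look-alikes) shows any sign of being moved.

**Forces:** the highest jaw load I read was about 10 N, against the 20 N limit. I read the force only at the end of each move, so a brief higher value between readings would not show. While I was pushing, the board ran slightly high and pressed on the groove's upper wall with about 3–5 N. I lowered it to reduce this, but some came back until the board was eased back.

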